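# Half-open the fume extractor's sprung intake shutter

## Robot

A 7-joint arm with a two-finger parallel gripper is mounted at the origin on the work surface. World frame = base frame: x ahead of the robot, y to its left, z up, the work surface at z = 0. Lengths are in m, angles in rad, forces in N, time in s.
With the tool pointing down it reaches from about 0.425 to 0.825 m from the base axis. Payload 3.6 kg.
Tool frame: the origin (TCP) lies midway between the tips of the shut fingers; the grasp point (between the pads) lies 19 mm behind it; z points along the fingers, y is the line along which they close (so a half turn about z gives the same grasp; the last joint's range is limited). The gripper opens to 93 mm and grips with 3 to 60 N. Pads are 15 mm wide; open, the fingers measure 128 mm over their backs; the gripper's body (75 mm by 188 mm) begins 65 mm behind the grasp point.
Start: joints at [-1.202, 0.615, -0.013, 1.423, 0.008, 1.103, -0.04], TCP at [0.25, 0.6, 0.219] pointing down, gripper open.
Joint ranges: [-3.12, 3.12], [-0.3, 2.06], [-1.34, 1.32], [0.26, 2.42], [-1.36, 4.5], [0.01, 1.98], [-2.84, 2.84]. Speed limits (rad/s): [2.79, 2.79, 3.14, 3.14, 3.14, 3.14, 3.14].

## Interface

Orientations are given as a unit quaternion [x, y, z, w].
In Python, from plant import bot, imaging gives the robot as it stands.
- The arm moves only by the tool drive_tool, never from a script. Its argument "rows" is a list of rows, each a list of 3 entries, a list of its own where there are three numbers: the shift along the world's x, y, z in m, then the turn, a rotation vector about the world's x, y, z in rad, then the finger opening in m, from 0 to 0.093. In form: [[[dx, dy, dz], [rx, ry, rz], hand], ...]. A call has 1 to 12 rows; each row is the pose to reach, as a shift and turn from the pose commanded when the call began; what a row does not reach only later rows make up. A row lasts 1/10 s, in which the tool goes at most 50 mm and 8.59 degrees, less where a joint would pass 70% of its speed; a pose out of reach is approached as far as the arm can. A call with a gripper value outside its range is refused whole. The fingers move at their own pace and stop on an object; the grip force is fixed at half the most. Time passes only in rows, so rows that repeat a pose let the fingers close. It gives the time, the measured TCP pose, the force, the opening and the grip force at its end, in the units of the state.
- bot.observe(): the state, without advancing time (a new reading comes with each control period).
- imaging.grab_frame(name): name is "side" or "top" or "wrist"; returns a dict with "pixels" (420x560x3 uint8, red, green, blue), "depth" (420x560 float32, m along the optical axis (not along the pixel's ray), 0 where there is no reading), "fx", "fy", "cx", "cy" (pixels), "extrinsics" (4x4, takes a point from camera to world coordinates). Camera axes: x right, y up, looking along -z (the intrinsics and any distortion apply to the point x, -y, -z); pixel columns grow to the right and rows downward; lengths in m; the calibration is good to about 2 mm. A picture is of the moment at which its call begins.
- bot.hand_in(): hands the job in; it is judged then, once.
Trained networks look in a picture, given as the dict that the camera call returned (one of the last four; its "shot" number tells which), for a name from the list of things; names that differ only in an ending like _2 or _b are one class to them, and where a whole thing is asked for, a point or a joint stands for the part that bears it (a point fixed in the world has none). Each returns a list of dicts, best first, with "p" (0 to 1); they miss things now and then, are a little off and sometimes report something else, mostly with a low value. They report only what shows in the picture. A call takes as long as a camera call.
- imaging.look_for(name, picture): "location" ([x, y, z] in m, in world coordinates, good to about 4 mm: the middle of the surface that is visible of it).
- imaging.place_of(name, picture): "location" ([x, y, z] in m, in world coordinates, good to about 4 mm: a listed point, or the origin of a listed thing).
The state is a dict: "time": time; "joint_positions": joint angles; "qd": joint speeds; "effort": joint torques, N m; "ee_pos": TCP position; "tcp_rot": TCP orientation; "contact_force": force on the tool from outside, world axes, zero at the start; "wrist_torque": the same for the moment, N m; "width": finger opening in m; "grip_force": force on a finger pad.
Only numpy, scipy, OpenCV 4.12 (cv2) and the standard library are available. Lean on these libraries where they do the work, as an engineer would, in place of code of your own. Each camera call takes 0.05 s, during which the arm holds its last target. There are 200 camera calls.

## Task

Free the fume extractor's shutter by giving the clamp knob on the bridge a full quarter turn clockwise (seen from above), then slide the shutter by its upright tab against its spring, towards the knob, until the tab is at the thick middle mark on the rails: half open. The spring would pull it shut again, so finish while still holding the tab steady there with the gripper's fingers, with the knob left freed; do not disturb the reel, screwdriver, jar and tumbler around it.

Things in the scene. Friction and masses are not known exactly. Their poses are not given: they have to be found in the camera images.
- extractor: Low black fume-extractor box fixed on the table. x across it, y along it, z up; origin on the table under the middle of its duct: 120 mm wide, y from -135 to +135 mm, steel deck at z = 60 mm. Fan head, 130 wide and 90 mm high, at y = +135 to +215 mm. Intake opening y = -115 to -45 mm, under the shutter. Steel bridge across the deck at y = +50 mm, 26 mm long in y, top at z = 82 mm.
- shutter: Sliding shutter: flat 4 mm aluminium plate with an upright tab fixed on it, 40 mm wide along the extractor's x, 12 mm thick along y, 46 mm high on the plate (z = 64 to 110 mm); origin under the tab's centre, at the plate's underside. Dark index line from tab to rails. The plate reaches 30 mm from the tab towards -y and 135 mm towards +y, under the bridge.
- tab_grip (a point): Point inside the tab on its middle plane, 26 mm above the plate (z = 90 mm), a good place to pinch it along the extractor's y (free space on both sides) or to push it.
- travel (a joint): Travel of the shutter in m along the extractor's +y: 0 shut, 0.070 fully open at its stop, half = 0.035. A spring pulls it shut: 3.6 N at 0, 9.9 N at half, 16.2 N fully open (180 N/m), plus 0.6 N friction; let go, it slides shut. While the knob is locked, a tongue under the bridge blocks the shutter after about 2 mm.
- half_mark (a point): Where tab_grip is when the shutter is exactly half open: middle of the deck, extractor y = -65 mm, z = 90 mm. Aluminium guide rails at x = +-45 mm (10 mm wide, tops at z = 70 mm) bear dark marks at y = -100 (thin, shut), -65 (thick, half) and -30 mm (thin, open).
- knob (a joint): Turn of the clamp knob in rad, growing clockwise seen from above. About 0 (up to 0.12): locked, grip bar across the duct (along the extractor's x). 1.57: freed, at its stop, grip bar along the duct (y). Friction 0.08 N m; it stays where it is left and has no spring.
- knob_grip (a point): On the clamp knob's vertical axis (extractor x = 0, y = +50 mm), at the height to grip, z = 112 mm. The knob, on the bridge, is a 40 mm disc (z = 83 to 91 mm) bearing an upright grip bar 42 mm long, 14 mm thick, top at z = 127 mm. The point's x axis runs along the grip bar.
- reel: Bystander: grey reel standing on end, 56 mm across, 44 mm high, origin under its centre; about 210 mm from the extractor's origin towards its -y.
- driver: Bystander: screwdriver 160 mm long lying on the table on the extractor's +x side, roughly along its y; origin under its middle.
- flux: Bystander: small flux jar 48 mm across, 45 mm high, on the extractor's -x side; origin under its centre.
- tumbler: Bystander: drinking glass 66 mm across, 90 mm high, on the extractor's +x side near the fan head; origin under its centre.

How it is judged:
On the way, in this order (a step that is already met when the one before it is completed fails the run):
1. the clamp knob is turned free while the shutter is still shut (value of joint knob above 1.25 rad and value of joint travel below 0.01 m), for 0.1 s.
2. the fingers have brought the shutter to half travel (value of joint travel between 0.03 and 0.04 m and contact force between the fingers and shutter above 2 N), for 0.3 s.
At the end, for the whole second after the job is handed in: The shutter stands still (under 10 mm/s) at half of its 70 mm travel, within 5 mm, held on its tab by the gripper's fingers with more than 2 N and by no other object; the clamp knob is still freed (turned at least 1.25 rad); reel, screwdriver, jar and tumbler are within 30 mm of where they stood (all of step 2 and velocity of joint travel between -0.01 and 0.01 m/s and value of joint knob above 1.25 rad and contact force between each of reel, driver, flux, tumbler and shutter below 0.3 N and distance of each of reel, driver, flux, tumbler from where it was at the start of the episode below 0.03 m); the arm keeps its last pose, push and grip.
It fails at once if the reel is disturbed (moved more than 30 mm) (distance of reel from where it was at the start of the episode above 0.03 m).
It fails at once if the screwdriver is disturbed (moved more than 30 mm) (distance of driver from where it was at the start of the episode above 0.03 m).
It fails at once if the jar is disturbed (moved more than 30 mm) (distance of flux from where it was at the start of the episode above 0.03 m).
It fails at once if the tumbler is disturbed (moved more than 30 mm) (distance of tumbler from where it was at the start of the episode above 0.03 m).
It also fails if it takes over 43 s, if anything falls off the work surface, if the arm or the gripper's body presses on something with over 40 N, if the wrist force passes 120 N, or if a joint passes its speed limit or range.

## Working session

There is one attempt and no reset: what is moved stays moved. The work goes in short steps, Python scripts to look and compute and a tool call to move; the robot and the scene stay as the last step left them, time stands still between calls to the robot, and variables do not carry over. Pictures are saved under pics/ and viewed, at most 10 in all, crops included, and the job is handed in when it is done.

Besides the shell and the picture viewer there is one more tool, called after "Request:" as name(argument=value, ...) on one line, values as JSON. drive_tool: Moves the arm, as the interface text tells. Its arguments: {"type":"object","properties":{"rows":{"type":"array","items":{"type":"array"}}},"required":["rows"]}

```bash
mkdir -p pics; python3 - <<'E'
from plant import bot, imaging
import cv2, numpy as np
s=bot.observe(); print({k:np.round(v,3).tolist() for k,v in s.items()})
for c in ("top","side"):
    f=imaging.grab_frame(c); cv2.imwrite(f"pics/{c}0.png",f["pixels"][:,:,::-1])
    print(c,np.round(f["extrinsics"],3).tolist())
    for n in ("extractor","shutter","tab_grip","half_mark","knob_grip","reel","driver","flux","tumbler"):
        for d in imaging.place_of(n,f)[:2]: print(c,n,np.round(d["location"],4),round(d["p"],2))
E
```

```text
{'time': 0.0, 'joint_positions': [-1.203, 0.616, -0.013, 1.425, 0.008, 1.103, -0.04], 'qd': [0.0, -0.001, 0.001, -0.001, -0.001, -0.001, -0.001], 'effort': [-0.0, -45.894, 0.209, -16.575, -0.061, 0.021, 0.0], 'ee_pos': [0.25, 0.599, 0.217], 'tcp_rot': [0.196, 0.981, -0.001, -0.0], 'contact_force': [0.591, -1.001, 0.846], 'wrist_torque': [-0.025, -0.0, -0.015], 'grip_force': 0.0, 'width': 0.093}
top [[-0.027, 0.984, -0.176, 0.367], [-1.0, -0.026, 0.011, 0.047], [0.006, 0.177, 0.984, 1.263], [0.0, 0.0, 0.0, 1.0]]
top extractor [ 0.5444  0.0985 -0.0015] 0.66
top extractor [0.5427 0.1494 0.1094] 0.15
top shutter [0.5348 0.0011 0.0596] 0.8
top shutter [0.5391 0.0375 0.0883] 0.64
top tab_grip [0.5395 0.004  0.088 ] 0.71
top tab_grip [ 0.426   0.2121 -0.0013] 0.65
top half_mark [0.5391 0.0364 0.0895] 0.59
top half_mark [0.5386 0.0056 0.0896] 0.32
top knob_grip [0.5446 0.1527 0.1097] 0.56
top reel [ 0.5093 -0.1282 -0.006 ] 0.68
top driver [ 0.6681  0.0379 -0.0021] 0.96
top driver [ 0.5437  0.1001 -0.0024] 0.29
top flux [ 0.426   0.2134 -0.0006] 0.55
top flux [ 0.6669  0.0359 -0.0013] 0.53
top tumbler [0.6994 0.2653 0.0016] 0.76
side [[-0.995, 0.074, -0.073, 0.501], [-0.103, -0.638, 0.763, 0.681], [0.01, 0.766, 0.642, 0.623], [0.0, 0.0, 0.0, 1.0]]
side extractor [ 0.5467  0.1027 -0.0039] 0.77
side shutter [0.5384 0.0035 0.0611] 0.64
side half_mark [0.5373 0.0357 0.0866] 0.56
side knob_grip [ 0.6989  0.262  -0.0021] 0.62
side knob_grip [0.5465 0.1519 0.1153] 0.58
side reel [ 0.5041 -0.1258  0.0006] 0.93
side driver [ 0.6683  0.0428 -0.0031] 0.69
side flux [0.4232 0.2117 0.0029] 0.71
side tumbler [ 0.7006  0.2645 -0.0046] 0.78
```

View pics/top0.png

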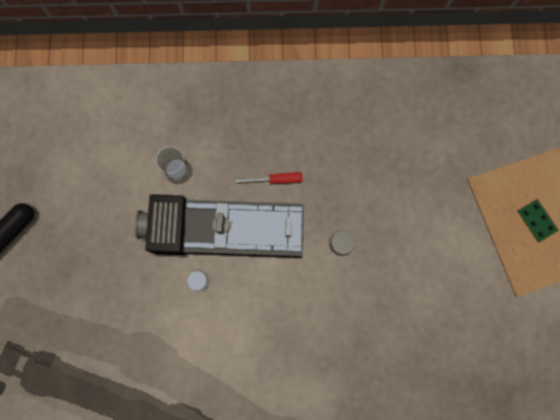

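View pics/side0.png

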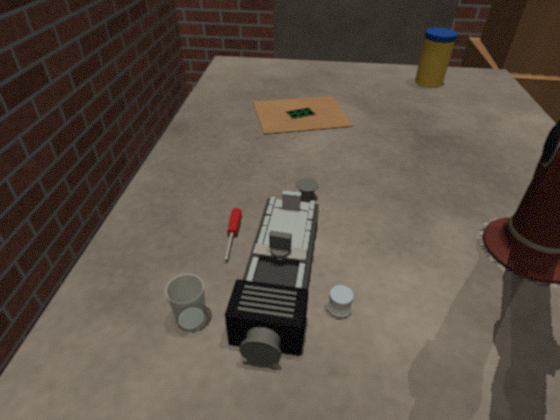

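Top view: the extractor lies nearly along world y, with the fan at (165,223), knob at (221,224) and tab at (289,227). The bystanders are clear of it. The networks' points agree: tab to knob is 148 mm against 150, and yaw is about -3°. I'll move above the knob with the fingers turned +20°, which puts them along the duct.

Request:
drive_tool(rows=[[[0.024,-0.037,0],[0,0,0.03],0.093],[[0.049,-0.075,0],[0,0,0.06],0.093],[[0.074,-0.112,0],[0,0,0.09],0.093],[[0.098,-0.149,0],[0,0,0.12],0.093],[[0.123,-0.187,0],[0,0,0.15],0.093],[[0.148,-0.224,0],[0,0,0.18],0.093],[[0.172,-0.261,0],[0,0,0.21],0.093],[[0.197,-0.299,0],[0,0,0.24],0.093],[[0.222,-0.336,0],[0,0,0.27],0.093],[[0.246,-0.373,0],[0,0,0.3],0.093],[[0.27,-0.41,0],[0,0,0.34],0.093],[[0.295,-0.447,0],[0,0,0.34],0.093]])

```text
time: 2.2
ee_pos: [0.5458, 0.1514, 0.2189]
tcp_rot: [0.027, 1.0, 0.0, 0.0]
contact_force: [0.7, 1.8, -0.3]
width: 0.093
grip_force: 0.0
```

Request:
drive_tool(rows=[[[0,0,0],[0,0,0],0.093],[[0,0,0],[0,0,0],0.093],[[0,0,0],[0,0,0],0.093]])

```text
time: 2.5
ee_pos: [0.5443, 0.1545, 0.2187]
tcp_rot: [0.026, 1.0, 0.001, -0.0]
contact_force: [0.3, 0.2, -0.1]
width: 0.0928
grip_force: 0.0
```

```bash
python3 - <<'E'
from plant import bot, imaging
import cv2, numpy as np
s=bot.observe(); print({k:np.round(s[k],4).tolist() for k in ("time","joint_positions","ee_pos","tcp_rot","contact_force","width")})
f=imaging.grab_frame("wrist"); cv2.imwrite("pics/wrist0.png",f["pixels"][:,:,::-1])
np.savez("w0.npz",**{k:f[k] for k in ("depth","fx","fy","cx","cy","extrinsics","pixels")})
for n in ("extractor","tab_grip","half_mark","knob_grip"):
    for d in imaging.place_of(n,f)[:2]: print(n,np.round(d["location"],4),round(d["p"],2))
# points by height
v,u=np.mgrid[:420,:560]; D=f["depth"]
P=np.stack([(u-f["cx"])/f["fx"]*D,-(v-f["cy"])/f["fy"]*D,-D],-1)@f["extrinsics"][:3,:3].T+f["extrinsics"][:3,3]
for nm,(a,b),c in (("knobbar",(.118,.132),(.545,.152)),("tab",(.103,.116),(.538,.004))):
    m=(D>0)&(P[...,2]>a)&(P[...,2]<b)&(np.hypot(P[...,0]-c[0],P[...,1]-c[1])<.04)
    if m.sum()>20:
        q=P[m][:,:2].astype(np.float32); (cx,cy),(w,h),an=cv2.minAreaRect(q); print(nm,m.sum(),cx,cy,w,h,an,P[m][:,2].mean())
E
```

```text
{'time': 2.5, 'joint_positions': [-0.2773, 0.4832, -0.0569, 1.6728, 0.0302, 0.9867, 1.1737], 'ee_pos': [0.5443, 0.1545, 0.2187], 'tcp_rot': [0.0263, 0.9997, 0.0006, -0.0003], 'contact_force': [0.3079, 0.1936, -0.0596], 'width': 0.0928}
extractor [0.5452 0.1009 0.0045] 0.87
tab_grip [ 0.5406 -0.0029  0.0908] 0.69
tab_grip [ 0.5059 -0.1263  0.0028] 0.57
half_mark [0.5421 0.037  0.0877] 0.91
knob_grip [0.5467 0.1537 0.1141] 0.77
knobbar 890 0.5452083945274353 0.15127666294574738 0.013954371213912964 0.04216807708144188 83.41661834716797 0.12522683270507137
tab 775 0.5351524949073792 0.001947541255503893 0.013078438118100166 0.03962453827261925 86.4227294921875 0.10811865408381459
```

View pics/wrist0.png

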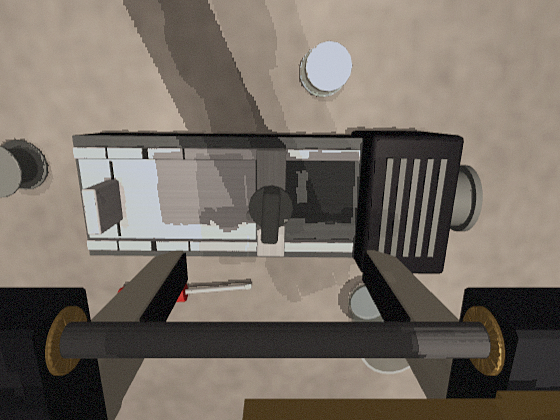

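The wrist view shows the knob bar at (271,214), locked across the duct. It measures 42×14 mm, as given, centred at (0.545, 0.151). The tab is at (103,207), and its centre measures (0.535, 0.002), so yaw is about -3.7°. Next I descend and grip.

Request:
drive_tool(rows=[[[0,-0.001,-0.03],[0,0,-0.02],0.093],[[0,-0.002,-0.06],[0,0,-0.03],0.093],[[0,-0.002,-0.085],[0,0,-0.03],0.093],[[0,-0.002,-0.105],[0,0,-0.03],0.093],[[0,-0.002,-0.117],[0,0,-0.03],0.093],[[0,-0.002,-0.122],[0,0,-0.03],0.093],[[0,-0.002,-0.122],[0,0,-0.03],0.093],[[0,-0.002,-0.122],[0,0,-0.03],0.05],[[0,-0.002,-0.122],[0,0,-0.03],0.03],[[0,-0.002,-0.122],[0,0,-0.03],0.0],[[0,-0.002,-0.122],[0,0,-0.03],0.0],[[0,-0.002,-0.122],[0,0,-0.03],0.0]])

```text
time: 3.95
ee_pos: [0.5451, 0.151, 0.0969]
tcp_rot: [0.042, 0.999, 0.0, 0.0]
contact_force: [-0.1, 0.3, 0.0]
width: 0.0575
grip_force: 0.0
```

Request:
drive_tool(rows=[[[0,0,0],[0,0,0],0.0],[[0,0,0],[0,0,0],0.0],[[0,0,0],[0,0,0],0.0],[[0,0,0],[0,0,0],0.0]])

```text
time: 4.35
ee_pos: [0.545, 0.151, 0.0966]
tcp_rot: [0.042, 0.999, -0.0, -0.0]
contact_force: [0.1, 0.5, 0.0]
width: 0.0255
grip_force: 0.0
```

Request:
drive_tool(rows=[[[0,0,0],[0,0,0],0.0],[[0,0,0],[0,0,0],0.0],[[0,0,0],[0,0,0],0.0],[[0,0,0],[0,0,0],0.0],[[0,0,0],[0,0,0],0.0]])

```text
time: 4.85
ee_pos: [0.545, 0.1511, 0.0966]
tcp_rot: [0.042, 0.999, 0.0, -0.0]
contact_force: [-0.3, -0.3, -0.6]
width: 0.014
grip_force: 29.9
```

Request:
drive_tool(rows=[[[0,0,0],[0,0,-0.13],0.0],[[0,0,0],[0,0,-0.26],0.0],[[0,0,0],[0,0,-0.39],0.0],[[0,0,0],[0,0,-0.52],0.0],[[0,0,0],[0,0,-0.65],0.0],[[0,0,0],[0,0,-0.78],0.0],[[0,0,0],[0,0,-0.91],0.0],[[0,0,0],[0,0,-1.04],0.0],[[0,0,0],[0,0,-1.17],0.0],[[0,0,0],[0,0,-1.3],0.0],[[0,0,0],[0,0,-1.43],0.0],[[0,0,0],[0,0,-1.53],0.0]])

```text
time: 6.05
ee_pos: [0.5473, 0.153, 0.0967]
tcp_rot: [0.723, 0.69, 0.003, 0.001]
contact_force: [4.6, 3.4, -4.8]
width: 0.0139
grip_force: 29.9
```

Request:
drive_tool(rows=[[[0,0,0],[0,0,0],0.0],[[0,0,0],[0,0,0],0.0]])

```text
time: 6.25
ee_pos: [0.5472, 0.153, 0.0967]
tcp_rot: [0.722, 0.692, 0.003, 0.001]
contact_force: [5.3, 3.6, -5.1]
width: 0.0138
grip_force: 29.9
```

```bash
python3 - <<'E'
from plant import bot, imaging
import cv2, numpy as np
from scipy.spatial.transform import Rotation as R
s=bot.observe(); print({k:np.round(s[k],4).tolist() for k in ("time","joint_positions","ee_pos","tcp_rot","contact_force","wrist_torque","width","grip_force")})
y=R.from_quat(s["tcp_rot"]).as_matrix()[:,1]; print(np.degrees(np.arctan2(y[1],y[0])))
E
```

```text
{'time': 6.25, 'joint_positions': [-0.5604, 0.664, 0.3977, 1.814, -0.367, 0.7311, -0.0055], 'ee_pos': [0.5472, 0.153, 0.0967], 'tcp_rot': [0.7217, 0.6922, 0.0026, 0.001], 'contact_force': [5.3004, 3.58, -5.1168], 'wrist_torque': [0.5562, -0.8903, -0.0494], 'width': 0.0138, 'grip_force': 29.8501}
-2.398689347167441
```

Request:
drive_tool(rows=[[[0,0,0],[0,0,0],0.093],[[0,0,0],[0,0,0],0.093],[[0,0,0],[0,0,0],0.093],[[0,0,0],[0,0,0],0.093],[[0,0,0],[0,0,0],0.093],[[0,0,0.03],[0,0,0],0.093],[[0,0,0.07],[0,0,0],0.093],[[0,0,0.11],[0,0,0],0.093],[[0,0,0.11],[0,0,0.13],0.093],[[0,0,0.11],[0,0,0.26],0.093],[[0,0,0.11],[0,0,0.39],0.093],[[0,0,0.11],[0,0,0.52],0.093]])

```text
time: 7.45
ee_pos: [0.5447, 0.1508, 0.2068]
tcp_rot: [0.518, 0.855, -0.0, -0.0]
contact_force: [-0.0, 0.9, -0.9]
width: 0.0929
grip_force: 0.0
```

Request:
drive_tool(rows=[[[-0.001,-0.016,0],[0,0,0.13],0.093],[[-0.002,-0.032,0],[0,0,0.26],0.093],[[-0.003,-0.048,0],[0,0,0.39],0.093],[[-0.004,-0.064,0],[0,0,0.52],0.093],[[-0.005,-0.08,0],[0,0,0.65],0.093],[[-0.006,-0.096,0],[0,0,0.78],0.093],[[-0.007,-0.112,0],[0,0,0.91],0.093],[[-0.008,-0.128,0],[0,0,1.02],0.093],[[-0.009,-0.144,0],[0,0,1.02],0.093],[[-0.009,-0.15,0],[0,0,1.02],0.093],[[-0.009,-0.15,0],[0,0,1.02],0.093],[[-0.009,-0.15,0],[0,0,1.02],0.093]])

```text
time: 8.65
ee_pos: [0.536, 0.002, 0.2066]
tcp_rot: [0.037, 0.999, 0.0, -0.0]
contact_force: [0.1, 0.2, -0.1]
width: 0.0933
grip_force: 0.0
```

```bash
cat > look.py <<'E'
from plant import bot, imaging
import cv2, numpy as np, sys
from scipy.spatial.transform import Rotation as R
s=bot.observe(); print({k:np.round(s[k],4).tolist() for k in ("time","joint_positions","ee_pos","contact_force","width","grip_force")})
y=R.from_quat(s["tcp_rot"]).as_matrix()[:,1]; print("tool y deg",np.degrees(np.arctan2(y[1],y[0])))
for c in ("wrist","top","side"):
    f=imaging.grab_frame(c); cv2.imwrite(f"pics/{c}_{sys.argv[1]}.png",f["pixels"][:,:,::-1])
    v,u=np.mgrid[:420,:560]; D=f["depth"]
    P=np.stack([(u-f["cx"])/f["fx"]*D,-(v-f["cy"])/f["fy"]*D,-D],-1)@f["extrinsics"][:3,:3].T+f["extrinsics"][:3,3]
    for nm,(a,b),p in (("knobbar",(.118,.132),(.545,.152)),("tab",(.103,.116),(.537,.02))):
        m=(D>0)&(P[...,2]>a)&(P[...,2]<b)&(np.hypot(P[...,0]-p[0],P[...,1]-p[1])<.045)
        if m.sum()>20: print(c,nm,m.sum(),np.round(cv2.minAreaRect(P[m][:,:2].astype(np.float32))[0],4),cv2.minAreaRect(P[m][:,:2].astype(np.float32))[1:])
    for n in ("tab_grip","half_mark"):
        for d in imaging.place_of(n,f)[:1]: print(c,n,np.round(d["location"],4),round(d["p"],2))
E
python3 look.py a
```

```text
{'time': 8.65, 'joint_positions': [-0.0876, 0.4509, 0.0639, 1.7731, -0.0358, 0.9189, 1.4887], 'ee_pos': [0.536, 0.002, 0.2066], 'contact_force': [0.0979, 0.2183, -0.0845], 'width': 0.0933, 'grip_force': 0.0}
tool y deg 85.76582437060107
wrist knobbar 1107 [0.5452 0.1504] ((0.041926681995391846, 0.014353499747812748), 87.40238189697266)
wrist tab 713 [0.5352 0.0016] ((0.012001518160104752, 0.03911320120096207), 86.40802001953125)
wrist tab_grip [ 0.542  -0.0009  0.0917] 0.71
top knobbar 135 [0.5481 0.1491] ((0.04109979793429375, 0.013722354546189308), 88.54834747314453)
top half_mark [0.5385 0.0358 0.0876] 0.89
side knobbar 147 [0.5475 0.1521] ((0.04123116657137871, 0.013863244093954563), 86.90758514404297)
side tab 105 [0.5384 0.0029] ((0.013919423334300518, 0.03958540037274361), 88.25862121582031)
side tab_grip [ 0.5415 -0.001   0.091 ] 0.82
side half_mark [0.535  0.0351 0.0916] 0.65
```

View pics/wrist_a.png

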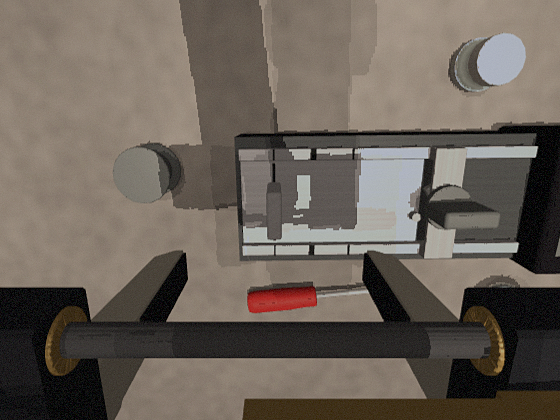

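The wrist view shows the knob bar at (465,214) now along the duct, at 87.4°, so it is freed. The tab at (274,210) is still at the shut mark and under the TCP. Next I descend and pinch.

Request:
drive_tool(rows=[[[0,0,-0.035],[0,0,0],0.093],[[0,0,-0.07],[0,0,0],0.093],[[0,0,-0.1],[0,0,0],0.093],[[0,0,-0.12],[0,0,0],0.093],[[0,0,-0.131],[0,0,0],0.093],[[0,0,-0.131],[0,0,0],0.06],[[0,0,-0.131],[0,0,0],0.0],[[0,0,-0.131],[0,0,0],0.0],[[0,0,-0.131],[0,0,0],0.0],[[0,0,-0.131],[0,0,0],0.0],[[0,0,-0.131],[0,0,0],0.0],[[0,0,-0.131],[0,0,0],0.0]])

```text
time: 10.3
ee_pos: [0.536, 0.001, 0.0759]
tcp_rot: [0.037, 0.999, 0.0, 0.0]
contact_force: [-0.3, 0.7, 0.1]
width: 0.0413
grip_force: 0.0
```

Request:
drive_tool(rows=[[[0,0,0],[0,0,0],0.0],[[0,0,0],[0,0,0],0.0],[[0,0,0],[0,0,0],0.0],[[0,0,0],[0,0,0],0.0],[[0,0,0],[0,0,0],0.0],[[0,0,0],[0,0,0],0.0],[[0,0,0],[0,0,0],0.0]])

```text
time: 11.0
ee_pos: [0.5359, 0.0013, 0.0756]
tcp_rot: [0.037, 0.999, 0.0, -0.0]
contact_force: [-0.0, 0.6, -0.4]
width: 0.012
grip_force: 30.0
```

Request:
drive_tool(rows=[[[0.0003,0.004,0],[0,0,0],0.0],[[0.0005,0.008,0],[0,0,0],0.0],[[0.0008,0.012,0],[0,0,0],0.0],[[0.001,0.016,0],[0,0,0],0.0],[[0.0013,0.02,0],[0,0,0],0.0],[[0.0016,0.024,0],[0,0,0],0.0],[[0.0018,0.028,0],[0,0,0],0.0],[[0.002,0.031,0],[0,0,0],0.0],[[0.0022,0.034,0],[0,0,0],0.0],[[0.0023,0.0355,0],[0,0,0],0.0],[[0.0023,0.0355,0],[0,0,0],0.0],[[0.0023,0.0355,0],[0,0,0],0.0]])

```text
time: 12.2
ee_pos: [0.5378, 0.0316, 0.0756]
tcp_rot: [0.039, 0.999, -0.003, -0.0]
contact_force: [-0.6, -8.4, 1.0]
width: 0.0117
grip_force: 30.0
```

Request:
drive_tool(rows=[[[0,0,0],[0,0,0],0.0],[[0,0,0],[0,0,0],0.0],[[0,0,0],[0,0,0],0.0]])

```text
time: 12.5
ee_pos: [0.5378, 0.0316, 0.0756]
tcp_rot: [0.039, 0.999, -0.003, -0.0]
contact_force: [-0.4, -7.6, 0.7]
width: 0.012
grip_force: 30.0
```

```bash
python3 look.py b
```

```text
{'time': 12.5, 'joint_positions': [-0.1425, 0.6338, 0.061, 1.8996, -0.0531, 0.6113, 1.4425], 'ee_pos': [0.5378, 0.0316, 0.0756], 'contact_force': [-0.3908, -7.5534, 0.711], 'width': 0.012, 'grip_force': 30.0454}
tool y deg 85.50078751110404
wrist knobbar 950 [0.5424 0.1374] ((0.015920912846922874, 0.010531561449170113), 88.7891845703125)
wrist tab 2825 [0.5298 0.0344] ((0.03251521289348602, 0.03449428826570511), 33.31170654296875)
wrist tab_grip [0.5453 0.0268 0.091 ] 0.61
wrist half_mark [0.5416 0.0357 0.0901] 0.87
top knobbar 124 [0.5482 0.1513] ((0.03707123175263405, 0.014129530638456345), 88.90123748779297)
top half_mark [ 0.6652  0.0368 -0.0018] 0.55
side knobbar 149 [0.5475 0.1527] ((0.04292618855834007, 0.013706773519515991), 86.87893676757812)
side tab_grip [0.5427 0.0274 0.0931] 0.87
side half_mark [0.5382 0.0345 0.0906] 0.71
```

View pics/wrist_b.png

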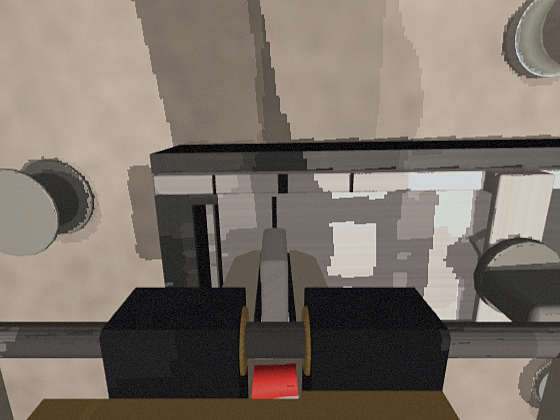

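The wrist view shows the index line at column 274, and the marks at 214 (shut), 283 (half) and 351 (open). The tab is about 4.6 mm short of half, which matches the measured TCP travel of 30.3 mm. I'll push on by a little more than 5 mm to allow for compliance.

Request:
drive_tool(rows=[[[0.0002,0.002,0],[0,0,0],0.0],[[0.0003,0.004,0],[0,0,0],0.0],[[0.0004,0.0054,0],[0,0,0],0.0],[[0.0004,0.0054,0],[0,0,0],0.0],[[0.0004,0.0054,0],[0,0,0],0.0],[[0.0004,0.0054,0],[0,0,0],0.0],[[0.0004,0.0054,0],[0,0,0],0.0],[[0.0004,0.0054,0],[0,0,0],0.0],[[0.0004,0.0054,0],[0,0,0],0.0],[[0.0004,0.0054,0],[0,0,0],0.0]])

```text
time: 13.95
ee_pos: [0.5381, 0.0363, 0.0756]
tcp_rot: [0.04, 0.999, -0.003, -0.001]
contact_force: [-0.8, -9.5, 1.0]
width: 0.0118
grip_force: 30.1
```

```bash
python3 look.py c
```

```text
{'time': 13.95, 'joint_positions': [-0.1527, 0.6346, 0.0628, 1.8977, -0.0536, 0.6129, 1.4335], 'ee_pos': [0.5381, 0.0363, 0.0756], 'contact_force': [-0.794, -9.4714, 0.97], 'width': 0.0118, 'grip_force': 30.056}
tool y deg 85.46612495841408
wrist knobbar 1227 [0.5426 0.1397] ((0.020491890609264374, 0.010864024981856346), 88.31275177001953)
wrist tab 2803 [0.5305 0.0393] ((0.03272298350930214, 0.03479466214776039), 32.885231018066406)
wrist tab_grip [0.5413 0.0326 0.0914] 0.77
wrist half_mark [0.5447 0.0347 0.0879] 0.83
top knobbar 111 [0.5484 0.1534] ((0.033165205270051956, 0.014074870385229588), 88.59368133544922)
side knobbar 149 [0.5474 0.1521] ((0.042095888406038284, 0.013856780715286732), 86.12559509277344)
side half_mark [0.5379 0.034  0.0918] 0.66
```

View pics/wrist_c.png

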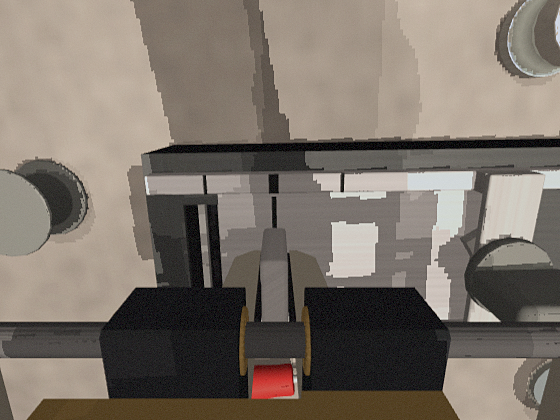

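The wrist view shows the index line at column 274, in line with the thick half mark at 273. The force of 9.5 N fits the spring's 9.9 N at half travel. The knob is still along the duct, so I'm handing in.

```bash
python3 -c "
from plant import bot
print(bot.hand_in())"
```

```text
the job is handed in; nothing more can be done
None
```

I handed the job in with the knob turned free and the shutter held by its tab at the half mark, at 13.95 s of the 43 s allowed; no verdict came back.

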